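# Lock the router plate's ring with the two-pin spanner and repack the kit tray

### The arm

A 7-joint arm with a two-finger parallel gripper is mounted at the origin on the work surface. World frame = base frame: x ahead of the robot, y to its left, z up, the work surface at z = 0. Lengths are in m, angles in rad, forces in N, time in s.
With the tool pointing down it reaches from about 0.4 to 0.85 m from the base axis. Payload 4.4 kg.
Tool frame: the origin (TCP) lies between the finger pads; the fingertips stand r.tip_reach ahead of it and the grasp point (between the pads) lies 2 mm behind it (r.tip_reach is the distance from the TCP to the fingertips, in m); z points along the fingers, y is the line along which they close (so a half turn about z gives the same grasp; the last joint's range is limited). The gripper opens to 94 mm and grips with 3 to 60 N. Pads are 16 mm wide; open, the fingers measure 119 mm over their backs; the gripper's body (75 mm by 177 mm) begins 78 mm behind the grasp point.
Start: joints at [-1.337, 0.628, 0.038, 1.517, -0.027, 0.996, -0.02], TCP at [0.192, 0.621, 0.222] pointing down, gripper open.
Joint ranges: [-3.06, 3.06], [-0.37, 2.12], [-1.25, 1.32], [0.18, 2.47], [-1.1, 4.24], [0.23, 1.98], [-2.94, 2.94]. Speed limits (rad/s): [2.57, 2.57, 3.14, 3.14, 3.14, 3.14, 3.14].

### API

Orientations are given as a unit quaternion [x, y, z, w].
In Python, from rig import status, viewer, order, r gives the robot as it stands.
- The arm moves only by the tool apply_moves, never from a script. Its argument "motion" is a list of rows, each a list of 3 entries, a list of its own where there are three numbers: the shift along the tool's x, y, z in units of 3 cm (1.0 is 3 cm), then the turn, a rotation vector about the tool's x, y, z in units of 4 degrees (1.0 is 4 degrees), then the finger opening in mm, from 0 to 94. A call has exactly 8 rows; each row shifts and turns the commanded pose from where the row before left it, along the tool's axes as they then stand; what a row does not reach is not made up. A row lasts 1/8 s, in which the tool goes at most 62.5 mm and 10.7 degrees, less where a joint would pass 70% of its speed; a pose out of reach is approached as far as the arm can. A call with a number of a shift or a turn outside -1 to 1 is refused whole. A call with a gripper value outside its range is refused whole. The fingers move at their own pace and stop on an object; "grip_force" is the grip in N (left out, the last holds). Time passes only in rows, so rows that do not move let the fingers close, or fill a call up. It gives the time, the measured TCP pose, the force, the opening and the grip force at its end, in the units of the state.
- status.sense(): the state, without advancing time (a new reading comes with each control period).
- viewer.snapshot(name): name is "side" or "top" or "wrist"; returns a dict with "pixels" (384x512x3 uint8, blue, green, red), "camera_matrix" (3x3 intrinsics, pixels), "rvec" (rotation vector, rad) and "tvec" (3), from world to camera coordinates, as OpenCV has them. Camera axes: x right, y down, z forward; pixel columns grow to the right and rows downward; lengths in m; the calibration is good to about 2 mm. A picture is of the moment at which its call begins. There is no depth.
- order.close_job(): hands the job in; it is judged then, once.
The state is a dict: "time": time; "joints": joint angles; "qd": joint speeds; "tau": joint torques, N m; "ee_pos": TCP position; "orientation": TCP orientation; "ft_force": force on the tool from outside, world axes, zero at the start; "wrist_torque": the same for the moment, N m; "grip_width": finger opening in m; "grip_force": force on a finger pad.
Only numpy, scipy, OpenCV 4.12 (cv2) and the standard library are available. Lean on these libraries where they do the work, as an engineer would, in place of code of your own. Each camera call takes 0.05 s, during which the arm holds its last target. There are 200 camera calls.

### The job

Take the red-handled two-pin spanner from the kit tray, put both its pins fully into the two holes of the recessed blue ring in the router plate, and turn the ring clockwise (seen from above) to its stop, where the two orange marks line up. Then lay the spanner back flat in the tray's slot, pins down, and only after that stand the tall canister upright in the tray's square pocket. Never tip the canister over, and leave the guitar neck, pot, bottle and wood block where they are.

Things in the scene. Friction and masses are not known exactly. Their poses are not given: they have to be found in the camera images.
- spanner: Two-pin spanner, about 0.25 kg: steel bar 116 (y) x 26 (x) x 8 mm, red handle block upright on its middle, 20 (x) x 50 (y) mm, top 54 mm above the origin. Two 8 mm pins with tapered tips stick 12 mm down at y = -41 and +41 mm. Origin: centre of the bar's underside; z up. The same turned half round. Starts in the tray's slot, pins down. Grip the handle across x; finger room down to the bar.
- lock_ring (a joint): Angle of the blue metal ring in the router plate, rad: starts between 0 and 0.25, grows as the ring turns clockwise seen from above, hard stop at 1.10 (the ring's orange mark meets the plate's orange mark). Turns stiffly, about 0.2 N m, stays where it is left, does not move up or down.
- ring_top (a point): Centre of the ring's top face; turns with it. Ring 120 mm across, 44 mm middle opening, top 5 mm below the plate's top in a 126 mm recess (45 mm above the bench). Two 12 mm holes at y = -41 and +41 mm go through its 14 mm thickness, with open space below. Fully engaged, the bar lies on the ring and the spanner's origin is at this point. Orange mark along +x; z up.
- router_plate: Aluminium router insert plate 200 x 200 mm on a wooden box, fixed to the bench; top face 50 mm above the bench. Origin: centre of its underside on the bench, on the ring's axis; z up. The ring's y axis is turned +0.55 rad (counterclockwise) from the plate's y at joint 0 and -0.55 rad at the stop.
- kit_tray: Wooden kit tray 150 (x) x 200 (y) x 32 mm high, screwed to the bench, open pale top over a dark floor. Origin: centre of its underside; z up. It has a long slot along y at x = -50 mm and a square pocket at x = +25 mm.
- slot (a point): Middle of the tray's spanner slot, level with the tray's top (32 mm above the bench). Slot 16 mm wide (x), 124 mm long (y), 24 mm deep: the spanner's bar lies on the tray's top with its pins in the slot, its y along the tray's y, either way round.
- pocket (a point): Centre of the floor of the tray's square pocket, 72 x 72 mm, 24 mm deep, its floor 8 mm above the bench.
- canister: Router-bit canister, upright cylinder 54 mm diameter, 120 mm tall, grey with a blue lid, 0.25 kg give or take 30 percent. Origin: centre of its underside; z up. Starts standing on the bench between the plate and the tray.
- guitar_neck: Bystander: guitar neck lying on the bench beyond the work, about 560 mm long (y), 80 mm wide, 28 mm high. Origin: centre of its shaft's underside.
- black_pot: Bystander: open black pot 84 mm across, 80 mm high. Origin: centre of its underside.
- glue_bottle: Bystander: white bottle 52 mm across, 130 mm tall. Origin: centre of its underside.
- maple_block: Bystander: wooden block 160 (x) x 60 (y) x 45 mm. Origin: centre of its underside.
Not all that is in view belongs to the job. Of the things that look like the spanner, the middle-sized one is meant.

How it is judged:
By the outcome, as a careful person would: the job done as asked, in the order asked, and still so for the second after the job is handed in, with the robot touching nothing.
It also fails if it takes over 72 s, if anything falls off the work surface, if the arm or the gripper's body presses on something with over 40 N, if the wrist force passes 120 N, or if a joint passes its speed limit or range.

## Working session

There is one attempt and no reset: what is moved stays moved. The work goes in short steps, Python scripts to look and compute and a tool call to move; the robot and the scene stay as the last step left them, time stands still between calls to the robot, and variables do not carry over. Pictures are saved under pics/ and viewed, at most 13 in all, crops included, and the job is handed in when it is done.

Besides the shell and the picture viewer there is one more tool, called after "Emit:" as name(argument=value, ...) on one line, values as JSON. apply_moves: Moves the arm, as the interface text tells. Its arguments: {"type":"object","properties":{"motion":{"type":"array","items":{"type":"array"}},"grip_force":{"type":"number"}},"required":["motion"]}

```bash
mkdir -p pics; ls; python3 - <<'E'
from rig import status, viewer, order, r
import cv2,pickle
print(status.sense(), r.tip_reach)
d={}
for n in("side","top","wrist"):
    s=viewer.snapshot(n); d[n]=s; cv2.imwrite(f"pics/{n}0.png",s["pixels"]); print(n,s["camera_matrix"],s["rvec"],s["tvec"])
pickle.dump(d,open("snap0.pkl","wb"))
a=cv2.hconcat([d["top"]["pixels"],d["side"]["pixels"]])
E
```

```text
pics
{'time': 0.0, 'joints': array([-1.33680499,  0.6293618 ,  0.03840652,  1.51833762, -0.02696258,
        0.99632673, -0.01998851]), 'qd': array([ 0.00089032, -0.00153735,  0.00052264,  0.00020914, -0.00139061,
       -0.0015507 , -0.00092147]), 'tau': array([-3.94277331e-04, -5.49725175e+01,  1.14373717e+00, -1.86630285e+01,
       -5.21888305e-02,  2.36812024e-02,  1.72723890e-04]), 'ee_pos': array([0.19173322, 0.62041148, 0.22155304]), 'orientation': array([ 1.49304645e-01,  9.88790779e-01, -9.49999376e-04, -1.25125781e-04]), 'ft_force': array([-0.05806127,  0.38146357,  0.37242368]), 'wrist_torque': array([-0.01523855, -0.02572245,  0.01144637]), 'grip_force': 0.0, 'grip_width': 0.09361804223973084} 0.017
side [[484.51159396   0.         264.19929462]
 [  0.         484.51159396 184.16815265]
 [  0.           0.           1.        ]] [ 0.90593619 -2.43570835  1.14819062] [0.42394154 0.28578355 1.5645604 ]
top [[373.11147519   0.         260.49668351]
 [  0.         373.11147519 193.94541326]
 [  0.           0.           1.        ]] [ 2.12590841 -2.09801735  0.21194827] [0.00363993 0.59952015 1.41551187]
wrist [[296.62706819   0.         253.02683022]
 [  0.         296.62706819 196.87111883]
 [  0.           0.           1.        ]] [-2.33621146 -1.72247877 -0.24293009] [-0.64927847 -0.02828001  0.39227084]
```

View pics/top0.png

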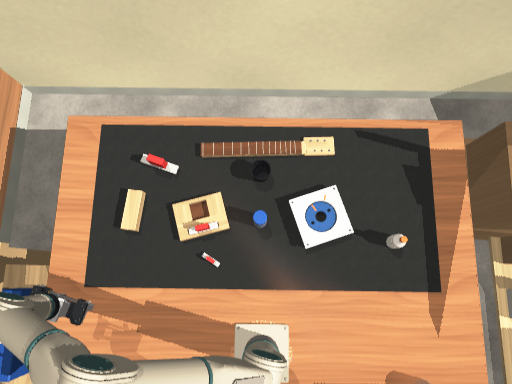

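View pics/side0.png

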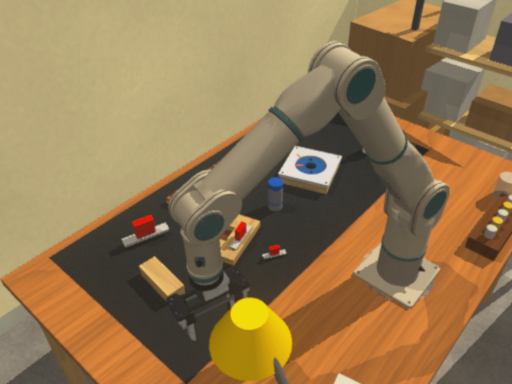

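The top view shows the tray at about (201,216) px, with the middle-sized spanner in its slot at (203,228). The ring is at (321,216) and the canister lid at (260,218). The larger decoy is at (160,162) and the smaller one at (210,259).

```bash
cat > h.py <<'E'
import numpy as np, cv2, pickle
from scipy.spatial.transform import Rotation as R
def cam(s):
    Rm=cv2.Rodrigues(np.array(s["rvec"],float))[0]; t=np.array(s["tvec"],float).ravel()
    return np.array(s["camera_matrix"]),Rm,t
def ray(s,px):
    K,Rm,t=cam(s); u=cv2.undistortPoints(np.array([[px]],float),K,None).ravel()
    d=Rm.T@np.array([u[0],u[1],1]); return -Rm.T@t, d/np.linalg.norm(d)
def plane(s,px,z):
    c,d=ray(s,px); return c+d*(z-c[2])/d[2]
def tri(obs):  # [(snap,px),...] -> point, residual (m)
    A=np.zeros((3,3));b=np.zeros(3);L=[]
    for s,px in obs:
        c,d=ray(s,px);P=np.eye(3)-np.outer(d,d);A+=P;b+=P@c;L.append((c,P))
    x=np.linalg.solve(A,b); return x,max(np.linalg.norm(P@(x-c)) for c,P in L)
def proj(s,X):
    K,Rm,t=cam(s); return cv2.projectPoints(np.atleast_2d(np.array(X,float)),np.array(s["rvec"],float),t,K,None)[0].reshape(-1,2)
def snap(name,tag):
    from rig import viewer
    s=viewer.snapshot(name); pickle.dump(s,open(f"{tag}.pkl","wb")); cv2.imwrite(f"pics/{tag}.png",s["pixels"]); return s
def load(tag): return pickle.load(open(f"{tag}.pkl","rb"))
def delta(pos,yaw=None):
    """shift to pos in tool axes, units of 3 cm; yaw = world angle of tool y wanted (mod pi), tool down"""
    from rig import status
    s=status.sense(); q=R.from_quat(s["orientation"]); p=np.array(s["ee_pos"])
    print("t",round(s["time"],3),"p",p.round(4),"w",round(s["grip_width"],4),"f",np.round(s["ft_force"],1),"j",np.round(s["joints"],2))
    M=q.as_matrix(); cur=np.arctan2(M[1,1],M[0,1]); print("toolx",M[:,0].round(3),"tooly ang",cur.round(4))
    print("shift units before turn",(M.T@(np.array(pos)-p)/0.03).round(3))
    if yaw is not None:
        dy=(yaw-cur+np.pi/2)%np.pi-np.pi/2
        y=cur+dy; Y=np.array([np.cos(y),np.sin(y),0]);Z=np.array([0,0,-1.]);X=np.cross(Y,Z);N=np.c_[X,Y,Z]
        print("dyaw",dy.round(4),"rotvec units",(R.from_matrix(M.T@N).as_rotvec(degrees=True)/4).round(3),"shift after turn",(N.T@(np.array(pos)-p)/0.03).round(3))
E
python3 - <<'E'
from h import *
d=pickle.load(open("snap0.pkl","rb"))
T=d["top"]
for n,px,z in[("tray",(201,216),.032),("sp",(203,228),.086),("ring",(321,216),.045),("can",(260,218),.12)]: print(n,plane(T,px,z).round(3))
c,dd=ray(d["wrist"],(253,197)); print("wristcam",c,dd)
cv2.imwrite("pics/crop0.png",cv2.resize(T["pixels"][180:275,165:360],None,fx=4,fy=4,interpolation=cv2.INTER_CUBIC))
from rig import status
s=status.sense();M=R.from_quat(s["orientation"]).as_matrix();print("cam offset in tool",M.T@(c-s["ee_pos"]),M.T@dd)
delta([.5,.22,.3])
E
```

```text
tray [0.513 0.248 0.032]
sp [0.459 0.229 0.086]
ring [ 0.517 -0.229  0.045]
can [0.495 0.012 0.12 ]
wristcam [0.11366844 0.64536777 0.38316919] [ 0.26659928 -0.08484064 -0.96006609]
cam offset in tool [ 0.08199801  0.00038431 -0.1613674 ] [-0.27975326 -0.00097851  0.96007143]
t 0.15 p [0.1918 0.6206 0.2218] w 0.0939 f [-1. -0. -1.] j [-1.34  0.63  0.04  1.52 -0.03  1.   -0.02]
toolx [-0.955  0.295 -0.   ] tooly ang 1.2709
shift units before turn [-13.758  -9.726  -2.593]
```

View pics/crop0.png

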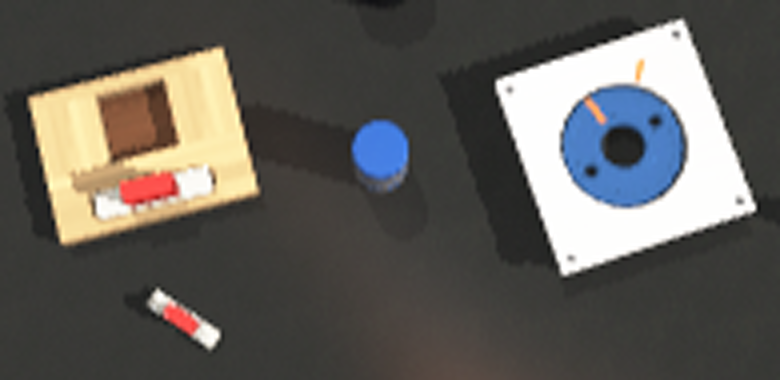

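The crop confirms the tray yaw at about 0.25 and the ring's orange mark at about 0.64 rad. The plate mark is at about -0.2 rad. Next I'll move the wrist camera over the tray.

```bash
cat >> h.py <<'E'
def screw(pos,yaw,n):
    "n equal rows (tool-frame shift, turn) from here to pos / tool-y angle yaw (mod pi), tool down; units of the move tool"
    from rig import status
    s=status.sense(); q=R.from_quat(s["orientation"]); p=np.array(s["ee_pos"]); M=q.as_matrix()
    cur=np.arctan2(M[1,1],M[0,1]); dy=(yaw-cur+np.pi/2)%np.pi-np.pi/2; y=cur+dy
    N=np.c_[[-np.sin(y),np.cos(y),0],[np.cos(y),np.sin(y),0],[0,0,-1.]]; N[:,0]=np.cross(N[:,1],N[:,2])
    w=R.from_matrix(M.T@N).as_rotvec()/n
    S=sum((q*R.from_rotvec(w*i)).as_matrix() for i in range(n)); u=np.linalg.solve(S,np.array(pos)-p)
    print("t",round(s["time"],2),"p",p.round(4),"yaw",cur.round(4),"w",round(s["grip_width"],4),"f",np.round(s["ft_force"],1),"j",np.round(s["joints"],2))
    print("rows",n,"shift",(u/.03).round(3),"turn",(np.degrees(w)/4).round(3),"dyaw",dy.round(3))
E
python3 -c "
from h import *
screw([.46,.22,.22],.25,24)"
```

```text
t 0.15 p [0.1918 0.6206 0.2218] yaw 1.2709 w 0.0939 f [-1. -0. -1.] j [-1.34  0.63  0.04  1.52 -0.03  1.   -0.02]
rows 24 shift [-0.687 -0.133  0.003] turn [-0.001  0.     0.609] dyaw -1.021
```

Emit:
apply_moves(motion=[[[-0.687,-0.133,0],[0,0,0.609],94],[[-0.687,-0.133,0],[0,0,0.609],94],[[-0.687,-0.133,0],[0,0,0.609],94],[[-0.687,-0.133,0],[0,0,0.609],94],[[-0.687,-0.133,0],[0,0,0.609],94],[[-0.687,-0.133,0],[0,0,0.609],94],[[-0.687,-0.133,0],[0,0,0.609],94],[[-0.687,-0.133,0],[0,0,0.609],94]])

```text
time: 1.15
ee_pos: [0.327, 0.5202, 0.2225]
orientation: [0.316, 0.949, -0.0, -0.0]
ft_force: [-0.2, -0.3, 0.7]
grip_width: 0.094
grip_force: 0.0
```

Emit:
apply_moves(motion=[[[-0.687,-0.133,0],[0,0,0.609],94],[[-0.687,-0.133,0],[0,0,0.609],94],[[-0.687,-0.133,0],[0,0,0.609],94],[[-0.687,-0.133,0],[0,0,0.609],94],[[-0.687,-0.133,0],[0,0,0.609],94],[[-0.687,-0.133,0],[0,0,0.609],94],[[-0.687,-0.133,0],[0,0,0.609],94],[[-0.687,-0.133,0],[0,0,0.609],94]])

```text
time: 2.15
ee_pos: [0.4197, 0.3811, 0.2225]
orientation: [0.472, 0.882, 0.0, -0.0]
ft_force: [0.3, 0.1, 0.2]
grip_width: 0.094
grip_force: 0.0
```

Emit:
apply_moves(motion=[[[-0.687,-0.133,0],[0,0,0.609],94],[[-0.687,-0.133,0],[0,0,0.609],94],[[-0.687,-0.133,0],[0,0,0.609],94],[[-0.687,-0.133,0],[0,0,0.609],94],[[-0.687,-0.133,0],[0,0,0.609],94],[[-0.687,-0.133,0],[0,0,0.609],94],[[-0.687,-0.133,0],[0,0,0.609],94],[[-0.687,-0.133,0],[0,0,0.609],94]])

```text
time: 3.15
ee_pos: [0.4607, 0.2191, 0.2225]
orientation: [0.614, 0.789, 0.0, 0.0]
ft_force: [0.8, 0.4, -0.4]
grip_width: 0.0941
grip_force: 0.0
```

```bash
python3 -c "
from h import *
s=snap('wrist','w1'); print(s['rvec'],s['tvec'])
cv2.imwrite('pics/w1b.png',cv2.resize(s['pixels'],None,fx=1.5,fy=1.5,interpolation=cv2.INTER_CUBIC))
screw([.46,.22,.22],.25,8)"
```

```text
[-2.83777073 -0.35249916 -0.04941528] [-0.50002527  0.06715546  0.41987713]
t 3.2 p [0.4611 0.2156 0.2226] yaw 0.2428 w 0.0937 f [-0.8 -2.8 -0.1] j [-0.73  0.45  0.34  1.91 -0.19  0.82 -0.05]
rows 8 shift [0.019 0.    0.011] turn [-0.001  0.004 -0.013] dyaw 0.007
```

View pics/w1b.png

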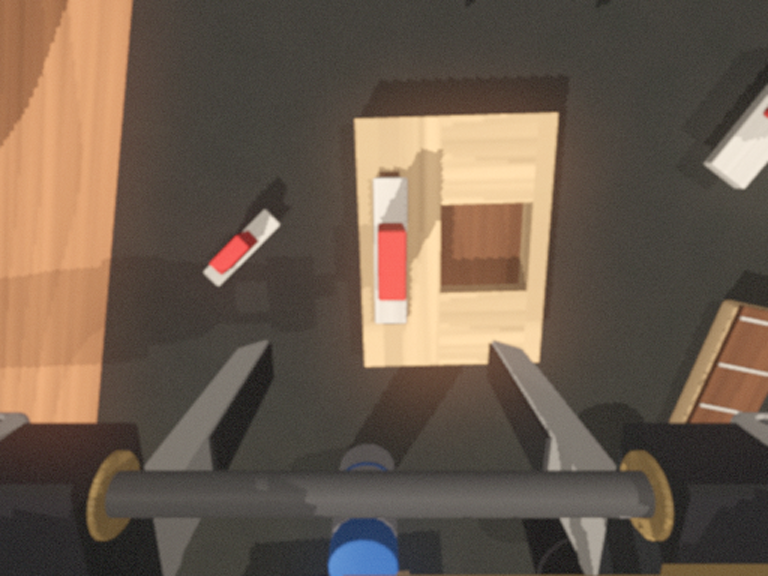

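The wrist view (1.5x) shows the tray corners at about (355,118), (558,112), (541,362) and (364,367). The spanner bar spans (374,178) to (407,323), the handle is around (392,262), and the pocket is centred at about (483,247).

```bash
python3 - <<'E'
from h import *
s=load('w1'); T=pickle.load(open("snap0.pkl","rb"))["top"]
tray=np.array([(355,118),(558,112),(541,362),(364,367)],float)/1.5
g=cv2.cvtColor(s['pixels'],cv2.COLOR_BGR2GRAY)
tc=cv2.cornerSubPix(g,tray.astype(np.float32).reshape(-1,1,2),(4,4),(-1,-1),(3,50,.01)).reshape(-1,2)
print((tc*1.5).round(1))
P=np.array([plane(s,p,.032) for p in tc]);print(P.round(4)); print([np.linalg.norm(P[i]-P[(i+1)%4]).round(4) for i in range(4)])
# top-image corners for height check
tt=np.array([(30,97),(222,47),(258,193),(64,243)],float)/4+[165,180]   # TL.. in top view: far-left,far-right,near-right,near-left
order=[1,2,3,0]  # wrist TL = near-left? matched by position below
Q=np.array([plane(T,p,.032) for p in tt]);print("top",Q.round(4))
for i in range(4):
    j=np.argmin(np.linalg.norm(Q-P[i],axis=1)); x,e=tri([(s,tc[i]),(T,tt[j])]); print("tri",x.round(4),e.round(4))
def an(a,b): d=b-a; return np.arctan2(d[1],d[0])
print("tray yaw", [an(P[0],P[1]),an(P[3],P[2])],[an(P[3],P[0])-np.pi/2,an(P[2],P[1])-np.pi/2], "ctr",P.mean(0))
y=.5*(an(P[0],P[1])*0+an(P[3],P[0])-np.pi/2+an(P[2],P[1])-np.pi/2)
c=P.mean(0);ex=np.array([np.cos(y),np.sin(y),0]);print("slot",(c-.05*ex).round(4),"pocket",(c+.025*ex).round(4))
bar=np.array([(374,178),(407,177),(407,323),(375,324)])/1.5
B=np.array([plane(s,p,.040) for p in bar]);print("bar",B.round(4),B.mean(0),[np.linalg.norm(B[i]-B[(i+1)%4]).round(4) for i in range(4)],an(B[3],B[0])-np.pi/2)
def red(s,box):
    x0,y0,x1,y1=box;h=cv2.cvtColor(s['pixels'],cv2.COLOR_BGR2HSV); m=((h[...,0]<8)|(h[...,0]>172))&(h[...,1]>170)&(h[...,2]>80)
    k=np.zeros_like(m);k[y0:y1,x0:x1]=1; return (m&k).astype(np.uint8)
ms=red(s,(240,130,285,215));mt=red(T,(180,215,225,240))
for S,m in((s,ms),(T,mt)):
    c2=np.array(cv2.minAreaRect(np.argwhere(m)[:,::-1].astype(np.float32))[0]);print(c2,cv2.minAreaRect(np.argwhere(m)[:,::-1].astype(np.float32)),plane(S,c2,.08).round(4),plane(S,c2,.086).round(4))
# blue lid
print("lid wrist", plane(s,(363/1.5,553/1.5),.12),"top",plane(T,(380/4+165,147/4+180),.12))
E
```

```text
[[353.4 117.8]
 [557.7 111.7]
 [538.1 362. ]
 [363.9 366.5]]
[[0.4134 0.3269 0.032 ]
 [0.5581 0.3677 0.032 ]
 [0.6125 0.1747 0.032 ]
 [0.4681 0.1338 0.032 ]]
[np.float64(0.1503), np.float64(0.2005), np.float64(0.1501), np.float64(0.2007)]
top [[0.5587 0.3648 0.032 ]
 [0.6125 0.1736 0.032 ]
 [0.4651 0.1327 0.032 ]
 [0.4132 0.3223 0.032 ]]
tri [0.4133 0.3269 0.0167] 0.0017
tri [0.5607 0.3683 0.0227] 0.0012
tri [0.6131 0.174  0.0303] 0.0002
tri [0.4668 0.1329 0.0297] 0.0015
tray yaw [np.float64(0.27455158695129706), np.float64(0.2758540276926492)] [np.float64(0.2759633337490741), np.float64(0.2747043317322362)] ctr [0.51300063 0.25075043 0.032     ]
slot [0.4649 0.2372 0.032 ] pocket [0.5371 0.2575 0.032 ]
bar [[0.4385 0.2891 0.04  ]
 [0.4623 0.2958 0.04  ]
 [0.4925 0.1841 0.04  ]
 [0.4673 0.1768 0.04  ]] [0.46513635 0.23646779 0.04      ] [np.float64(0.0247), np.float64(0.1158), np.float64(0.0263), np.float64(0.1159)] 0.2506727172994263
[0. 0.] ((0.0, 0.0), (0.0, 0.0), 0.0) [0.1977 0.3353 0.08  ] [0.2024 0.3346 0.086 ]
[201.67649841 226.7059021 ] ((201.67649841308594, 226.70590209960938), (5.578319072723389, 13.096923828125), 75.96376037597656) [0.4642 0.2355 0.08  ] [0.4635 0.2346 0.086 ]
lid wrist [0.49611619 0.02761222 0.12      ] top [0.49992867 0.01191081 0.12      ]
```

```bash
python3 -c "
from h import *
screw([.465,.237,.13],.272,8)"
```

```text
t 3.2 p [0.4611 0.2156 0.2226] yaw 0.2428 w 0.0937 f [-0.8 -2.8 -0.1] j [-0.73  0.45  0.34  1.91 -0.19  0.82 -0.05]
rows 8 shift [0.082 0.039 0.386] turn [-0.001  0.004 -0.052] dyaw 0.029
```

Emit:
apply_moves(motion=[[[0.094,0.045,0.44],[0,0,-0.06],60],[[0.094,0.045,0.44],[0,0,-0.06],60],[[0.094,0.045,0.44],[0,0,-0.06],60],[[0.094,0.045,0.44],[0,0,-0.06],60],[[0.094,0.045,0.44],[0,0,-0.06],60],[[0.094,0.045,0.44],[0,0,-0.06],60],[[0.094,0.045,0.44],[0,0,-0.06],60],[[0,0,0],[0,0,0],60]])

```text
time: 4.2
ee_pos: [0.4639, 0.242, 0.1289]
orientation: [0.601, 0.799, -0.001, -0.0]
ft_force: [0.5, 0.0, 1.3]
grip_width: 0.0603
grip_force: 0.0
```

```bash
python3 -c "
from h import *
s=snap('wrist','w2')
cv2.imwrite('pics/w2b.png',cv2.resize(s['pixels'],None,fx=1.5,fy=1.5,interpolation=cv2.INTER_CUBIC))
screw([.465,.237,.063],.27,8)"
```

```text
t 4.25 p [0.4644 0.2419 0.1296] yaw 0.2799 w 0.0601 f [ 0.3 -0.7  1.3] j [-0.71  0.6   0.27  1.96 -0.26  0.61  0.  ]
rows 8 shift [-0.02  -0.003  0.278] turn [-0.002  0.     0.018] dyaw -0.01
```

View pics/w2b.png

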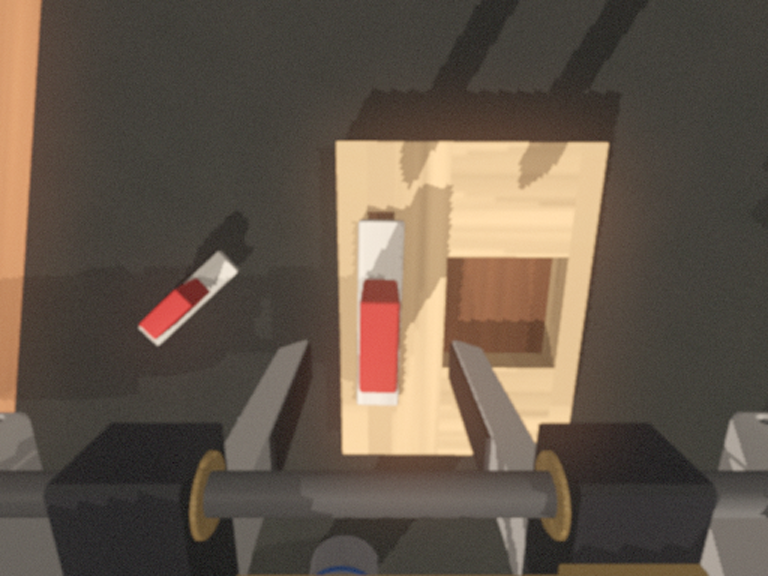

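This closer view shows the handle top from (361,300) to (398,391), centred between the fingertips at about x=380. The bar spans (359,222) to (398,404).

```bash
python3 - <<'E'
from h import *
a=load('w1');b=load('w2')
def an(a,b): d=b-a; return np.arctan2(d[1],d[0])
H1=np.array([(379,225),(405,225),(406,300),(380,299)])/1.5;H2=np.array([(361,300),(399,300),(397,391),(361,391)])/1.5
B1=np.array([(374,178),(407,177),(407,323),(375,324)])/1.5;B2=np.array([(359,222),(403,222),(398,404),(358,404)])/1.5
T1=np.array([[353.4,117.8],[557.7,111.7],[538.1,362.],[363.9,366.5]])/1.5; T2=np.array([(336,141),(609,143),(572,457),(342,454)])/1.5
for n,A,B,z in(("handle",H1,H2,.086),("bar",B1,B2,.040),("tray",T1,T2,.032)):
    X=np.array([tri([(a,p),(b,q)])[0] for p,q in zip(A,B)]);print(n,"z",X[:,2].round(4),X.mean(0).round(4))
    P=np.array([plane(b,q,z) for q in B]);print("  plane w2",P.mean(0).round(4),"w1",np.mean([plane(a,q,z) for q in A],0).round(4),[np.linalg.norm(P[i]-P[(i+1)%4]).round(4) for i in range(4)],"yaw",an(P[3],P[0])-np.pi/2,an(P[2],P[1])-np.pi/2)
E
```

```text
handle z [0.1022 0.099  0.0799 0.0858] [0.4645 0.2393 0.0917]
  plane w2 [0.4648 0.238  0.086 ] w1 [0.4646 0.2389 0.086 ] [np.float64(0.0182), np.float64(0.0486), np.float64(0.0184), np.float64(0.0486)] yaw 0.2679195439523796 0.27082682419079873
bar z [0.0457 0.0444 0.0346 0.0341] [0.4654 0.2355 0.0397]
  plane w2 [0.465  0.2368 0.04  ] w1 [0.4651 0.2365 0.04  ] [np.float64(0.0246), np.float64(0.1142), np.float64(0.0253), np.float64(0.1142)] yaw 0.2611323329376165 0.26673984721789656
tray z [0.0281 0.0388 0.043  0.0311] [0.5116 0.2516 0.0352]
  plane w2 [0.5148 0.2507 0.032 ] w1 [0.513  0.2508 0.032 ] [np.float64(0.15), np.float64(0.2011), np.float64(0.1555), np.float64(0.2)] yaw 0.2724346640443722 0.2996975905850663
```

Emit:
apply_moves(motion=[[[-0.03,0,0.4],[0,0,0.11],60],[[-0.03,0,0.4],[0,0,0],60],[[-0.03,-0.01,0.4],[0,0,0],60],[[-0.03,-0.01,0.4],[0,0,0],60],[[-0.025,-0.01,0.4],[0,0,0],60],[[0,0,0.22],[0,0,0],60],[[0,0,0],[0,0,0],10],[[0,0,0],[0,0,0],10]], grip_force=60)

```text
time: 5.25
ee_pos: [0.4651, 0.2377, 0.0637]
orientation: [0.605, 0.797, 0.0, 0.0]
ft_force: [0.3, 1.2, 0.1]
grip_width: 0.0434
grip_force: 0.0
```

Emit:
apply_moves(motion=[[[0,0,0],[0,0,0],10],[[0,0,0],[0,0,0],10],[[0,0,-0.15],[0,0,0],10],[[0,0,-0.3],[0,0,0],10],[[0,0,-0.5],[0,0,0],10],[[0,0,-0.6],[0,0,0],10],[[0,0,-0.6],[0,0,0],10],[[0,0,0],[0,0,0],10]])

```text
time: 6.25
ee_pos: [0.466, 0.2382, 0.1298]
orientation: [0.605, 0.797, 0.002, 0.001]
ft_force: [-0.9, -0.4, -3.1]
grip_width: 0.0195
grip_force: 59.9
```

```bash
python3 -c "
from h import *
s=snap('wrist','w3')
screw([.49,-.12,.21],.65,24)"
```

```text
t 6.3 p [0.4652 0.2379 0.1288] yaw 0.2724 w 0.0195 f [ 0.6  0.2 -2.5] j [-0.7   0.6   0.27  1.97 -0.26  0.61  0.01]
rows 24 shift [-0.465 -0.188 -0.113] turn [ 0.001 -0.    -0.225] dyaw 0.378
```

Emit:
apply_moves(motion=[[[0,0,-0.6],[0,0,0],10],[[0,0,-0.8],[0,0,0],10],[[0,0,-0.8],[0,0,0],10],[[0,0,-0.8],[0,0,0],10],[[-0.2,0,-0.2],[0,0,0],10],[[-0.6,0,0],[0,0,0],10],[[-0.6,0,0],[0,0,0],10],[[-0.6,0,0],[0,0,0],10]])

```text
time: 7.3
ee_pos: [0.481, 0.1776, 0.2232]
orientation: [0.605, 0.796, -0.001, -0.0]
ft_force: [0.1, -0.5, -3.0]
grip_width: 0.0198
grip_force: 59.9
```

```bash
python3 -c "
from h import *
screw([.58,-.315,.22],.65,24)"
```

```text
t 7.3 p [0.481  0.1776 0.2232] yaw 0.2708 w 0.0198 f [ 0.1 -0.5 -3. ] j [-0.64  0.45  0.33  1.9  -0.2   0.82  0.07]
rows 24 shift [-0.679 -0.176  0.005] turn [-0.001  0.    -0.226] dyaw 0.379
```

Emit:
apply_moves(motion=[[[-0.68,-0.18,0],[0,0,-0.226],10],[[-0.68,-0.18,0],[0,0,-0.226],10],[[-0.68,-0.18,0],[0,0,-0.226],10],[[-0.68,-0.18,0],[0,0,-0.226],10],[[-0.68,-0.18,0],[0,0,-0.226],10],[[-0.68,-0.18,0],[0,0,-0.226],10],[[-0.68,-0.18,0],[0,0,-0.226],10],[[-0.68,-0.18,0],[0,0,-0.226],10]])

```text
time: 8.3
ee_pos: [0.4923, 0.0095, 0.2236]
orientation: [0.553, 0.833, -0.0, -0.0]
ft_force: [0.5, 0.4, -2.7]
grip_width: 0.0201
grip_force: 59.9
```

Emit:
apply_moves(motion=[[[-0.68,-0.18,0],[0,0,-0.226],10],[[-0.68,-0.18,0],[0,0,-0.226],10],[[-0.68,-0.18,0],[0,0,-0.226],10],[[-0.68,-0.18,0],[0,0,-0.226],10],[[-0.68,-0.18,0],[0,0,-0.226],10],[[-0.68,-0.18,0],[0,0,-0.226],10],[[-0.68,-0.18,0],[0,0,-0.226],10],[[-0.68,-0.18,0],[0,0,-0.226],10]])

```text
time: 9.3
ee_pos: [0.5246, -0.156, 0.2234]
orientation: [0.5, 0.866, -0.0, -0.0]
ft_force: [0.7, 1.0, -3.0]
grip_width: 0.0194
grip_force: 59.9
```

Emit:
apply_moves(motion=[[[-0.68,-0.18,0],[0,0,-0.226],10],[[-0.68,-0.18,0],[0,0,-0.226],10],[[-0.68,-0.18,0],[0,0,-0.226],10],[[-0.68,-0.18,0],[0,0,-0.226],10],[[-0.68,-0.18,0],[0,0,-0.226],10],[[-0.68,-0.18,0],[0,0,-0.226],10],[[-0.5,-0.13,0],[0,0,-0.226],10],[[0,0,0],[0,0,0],10]])

```text
time: 10.3
ee_pos: [0.5681, -0.2911, 0.2234]
orientation: [0.452, 0.892, -0.0, -0.0]
ft_force: [-0.2, 0.6, -3.2]
grip_width: 0.0197
grip_force: 59.9
```

```bash
python3 -c "
from h import *
s=snap('wrist','w4')
cv2.imwrite('pics/w4b.png',cv2.resize(s['pixels'],None,fx=1.5,fy=1.5,interpolation=cv2.INTER_CUBIC))
screw([.517,-.229,.15],.65,16)"
```

```text
t 10.35 p [ 0.5682 -0.2895  0.2234] yaw 0.6339 w 0.0199 f [-0.1  1.4 -2.2] j [ 0.28  0.62  0.24  1.56 -0.17  0.99  1.21]
rows 16 shift [ 0.165 -0.01   0.153] turn [-0.    -0.001 -0.014] dyaw 0.016
```

View pics/w4b.png

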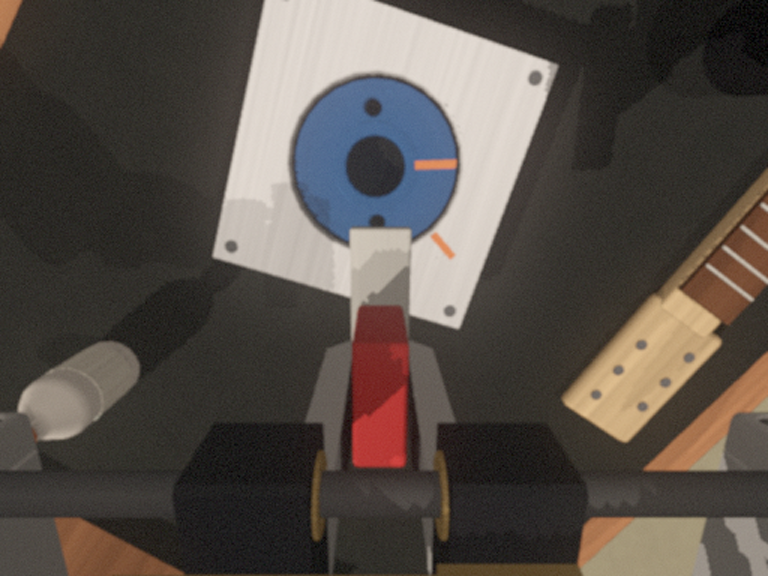

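The ring is in full view. Its centre opening is at about (375,166), the holes at (373,107) and (377,222), the ring mark at (436,164) and the plate mark at (443,245). The held bar's end is at (350–411,229), parallel to the hole line.

```bash
python3 - <<'E'
from h import *
from scipy.optimize import least_squares
s=load('w4'); im=s['pixels']; h=cv2.cvtColor(im,cv2.COLOR_BGR2HSV).astype(int)
blue=((h[...,0]>100)&(h[...,0]<125)&(h[...,1]>90)&(h[...,2]>60)).astype(np.uint8); blue[200:]=0; blue[:,:180]=0;blue[:,320:]=0
cs,_=cv2.findContours(blue,cv2.RETR_CCOMP,cv2.CHAIN_APPROX_NONE)
def fit(c,z):
    P=np.array([plane(s,p+0.0,z)[:2] for p in c]); 
    f=least_squares(lambda v:np.hypot(*(P-v[:2]).T)-v[2],[*P.mean(0),.03],loss='soft_l1',f_scale=.001); return f.x.round(4),len(c)
for c in cs:
    c=c.reshape(-1,2)
    if len(c)>8: 
        c2=c[c[:,1]<145] if len(c)>120 else c
        print(len(c),c.mean(0)*1.5,"fit z.045",fit(c2,.045))
H=[plane(s,np.array(p)/1.5,.045) for p in((373,107),(377,222))]; print("holes",np.round(H,4),np.mean(H,0),np.linalg.norm(H[0]-H[1]))
d=H[0]-H[1];print("yaw",np.arctan2(d[1],d[0])-np.pi/2)
pm=[plane(s,np.array(p)/1.5,.05) for p in((434,236),(452,256))];rm=[plane(s,np.array(p)/1.5,.045) for p in((415,165),(457,163))]
print("marks plate,ring",np.round(pm,4),np.round(rm,4))
sc=[plane(s,np.array(p)/1.5,.05) for p in((535,78),(450,311),(231,246))];print("screws",np.round(sc,4),"ctr",(sc[0]+sc[2])/2); a=sc[0]-sc[1];b=sc[1]-sc[2]
print([np.arctan2(v[1],v[0]) for v in(a,b)])
from rig import status
st=status.sense();M=R.from_quat(st["orientation"]).as_matrix();p=st["ee_pos"]
# held bar end at TCP-0.023 height
B=[plane(s,np.array(q)/1.5,p[2]-.022) for q in((350,229),(411,229))]; print("bar end in tool",(M.T@(np.mean(B,0)-p)).round(4),np.linalg.norm(B[0]-B[1]),(M.T@(B[1]-B[0])))
cv2.imwrite('pics/w4mask.png',blue*255)
E
```

```text
384 [381.29296875 163.05859375] fit z.045 (array([ 0.5149, -0.2259,  0.0564]), 293)
116 [374.89655172 165.67241379] fit z.045 (array([ 0.5167, -0.2272,  0.0218]), 116)
36 [372.125      106.45833333] fit z.045 (array([ 0.4914, -0.1954,  0.0065]), 36)
holes [[ 0.4921 -0.1954  0.045 ]
 [ 0.5421 -0.2591  0.045 ]] [ 0.51707604 -0.22725033  0.045     ] 0.08100458893874034
yaw 0.6654658969416745
marks plate,ring [[ 0.5826 -0.2417  0.05  ]
 [ 0.6032 -0.2456  0.05  ]] [[ 0.5401 -0.2091  0.045 ]
 [ 0.564  -0.1898  0.045 ]]
screws [[ 0.5713 -0.1152  0.05  ]
 [ 0.6297 -0.281   0.05  ]
 [ 0.463  -0.3388  0.05  ]] ctr [ 0.51713281 -0.22702509  0.05      ]
[np.float64(1.9093184647743606), np.float64(0.33363247755621606)]
bar end in tool [ 0.0559 -0.0004  0.0221] 0.025109845590353196 [-3.93703537e-05  2.51098131e-02 -9.03345117e-06]
```

```bash
python3 -c "
from h import *
screw([.5161,-.226,.105],.667,14)"
```

```text
t 10.35 p [ 0.5682 -0.2895  0.2234] yaw 0.6339 w 0.0199 f [-0.1  1.4 -2.2] j [ 0.28  0.62  0.24  1.56 -0.17  0.99  1.21]
rows 14 shift [ 0.195 -0.007  0.282] turn [-0.    -0.001 -0.034] dyaw 0.033
```

Emit:
apply_moves(motion=[[[0.195,-0.007,0.282],[0,0,-0.034],10],[[0.195,-0.007,0.282],[0,0,-0.034],10],[[0.195,-0.007,0.282],[0,0,-0.034],10],[[0.195,-0.007,0.282],[0,0,-0.034],10],[[0.195,-0.007,0.282],[0,0,-0.034],10],[[0.195,-0.007,0.282],[0,0,-0.034],10],[[0.195,-0.007,0.282],[0,0,-0.034],10],[[0.195,-0.007,0.282],[0,0,-0.034],10]])

```text
time: 11.35
ee_pos: [0.5392, -0.2526, 0.1557]
orientation: [0.442, 0.897, -0.0, 0.0]
ft_force: [0.6, 0.3, -3.2]
grip_width: 0.0196
grip_force: 59.9
```

Emit:
apply_moves(motion=[[[0.195,-0.007,0.282],[0,0,-0.034],10],[[0.195,-0.007,0.282],[0,0,-0.034],10],[[0.195,-0.007,0.282],[0,0,-0.034],10],[[0.195,-0.007,0.282],[0,0,-0.034],10],[[0.195,-0.007,0.282],[0,0,-0.034],10],[[0.195,-0.007,0.282],[0,0,-0.034],10],[[0,0,0],[0,0,0],10],[[0,0,0],[0,0,0],10]])

```text
time: 12.35
ee_pos: [0.5173, -0.2262, 0.1057]
orientation: [0.436, 0.9, -0.0, 0.0]
ft_force: [-0.8, 0.4, -2.6]
grip_width: 0.0198
grip_force: 59.9
```

```bash
python3 -c "
from h import *
s=snap('wrist','w5')
cv2.imwrite('pics/w5b.png',cv2.resize(s['pixels'][80:380,120:400],None,fx=2,fy=2,interpolation=cv2.INTER_CUBIC))
screw([.5161,-.226,.0765],.667,8)"
```

```text
t 12.4 p [ 0.5174 -0.2263  0.1058] yaw 0.6681 w 0.0195 f [ 0.3 -0.6 -3.1] j [ 0.24  0.67  0.19  1.87 -0.21  0.62  1.23]
rows 8 shift [ 0.004 -0.004  0.122] turn [0.001 0.002 0.002] dyaw -0.001
```

View pics/w5b.png

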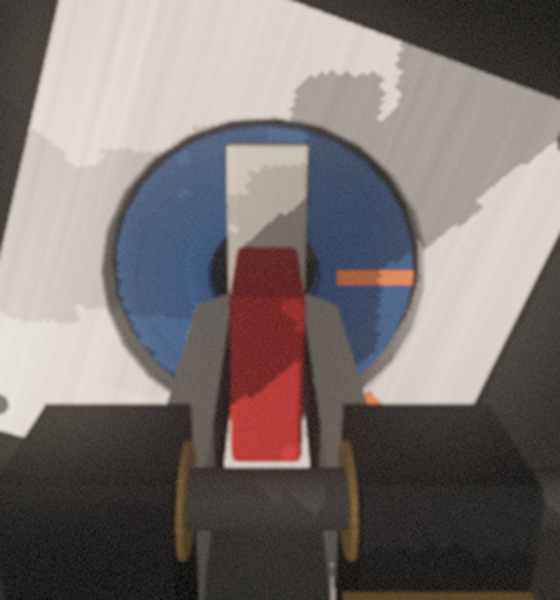

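The bar (x 226–308) sits within about 1 mm of the ring's centre (264) and parallel to the hole line. I'll shift it slightly and lower it.

Emit:
apply_moves(motion=[[[0.015,-0.015,0.1],[0,0,0],10],[[0.015,-0.015,0.15],[0,0,0],10],[[0,0,0.15],[0,0,0],10],[[0,0,0.12],[0,0,0],10],[[0,0,0.12],[0,0,0],10],[[0,0,0.12],[0,0,0],10],[[0,0,0.1],[0,0,0],10],[[0,0,0],[0,0,0],10]])

```text
time: 13.4
ee_pos: [0.5155, -0.2256, 0.0795]
orientation: [0.436, 0.9, -0.0, -0.0]
ft_force: [0.2, 0.3, -2.2]
grip_width: 0.0198
grip_force: 59.9
```

```bash
python3 -c "
from h import *
screw([.5161,-.226,.0765],.667,8)"
```

```text
t 13.4 p [ 0.5155 -0.2256  0.0795] yaw 0.6683 w 0.0198 f [ 0.2  0.3 -2.2] j [ 0.25  0.71  0.18  1.89 -0.22  0.56  1.24]
rows 8 shift [-0.003  0.001  0.012] turn [-0.    -0.001  0.002] dyaw -0.001
```

The pins entered the holes without contact force. Next I'll seat the spanner fully.

Emit:
apply_moves(motion=[[[0,0,0.03],[0,0,0],10],[[0,0,0.03],[0,0,0],10],[[0,0,0.03],[0,0,0],10],[[0,0,0.02],[0,0,0],10],[[0,0,0.02],[0,0,0],10],[[0,0,0],[0,0,0],10],[[0,0,0],[0,0,0],10],[[0,0,0],[0,0,0],10]])

```text
time: 14.4
ee_pos: [0.5157, -0.2257, 0.0776]
orientation: [0.436, 0.9, 0.0, 0.0]
ft_force: [-2.9, 2.1, 12.5]
grip_width: 0.0196
grip_force: 60.0
```

```bash
python3 -c "
from h import *
screw([.5161,-.226,.0765],-.214,30)"
```

```text
t 14.4 p [ 0.5157 -0.2257  0.0776] yaw 0.6682 w 0.0196 f [-2.9  2.1 12.5] j [ 0.25  0.71  0.17  1.89 -0.22  0.56  1.24]
rows 30 shift [-0.     0.     0.001] turn [0.    0.    0.421] dyaw -0.882
```

It is seated: contact of about 12 N at z 0.0776. Now I'll turn it clockwise.

Emit:
apply_moves(motion=[[[0,0,-0.02],[0,0,0.4],10],[[0.001,0.002,0],[0,0,0.7],10],[[0.001,0.003,0],[0,0,0.8],10],[[0.001,0.003,0],[0,0,0.8],10],[[0.001,0.003,0],[0,0,0.8],10],[[0.001,0.003,0],[0,0,0.8],10],[[0.001,0.003,0],[0,0,0.8],10],[[0.001,0.003,0],[0,0,0.8],10]])

```text
time: 15.4
ee_pos: [0.5167, -0.2256, 0.0776]
orientation: [0.612, 0.791, 0.0, 0.001]
ft_force: [-1.1, -0.7, 8.5]
grip_width: 0.0195
grip_force: 60.0
```

```bash
python3 -c "
from h import *
from rig import status
screw([.5174,-.2257,.0776],-.25,10);print(status.sense()['wrist_torque'])"
```

```text
t 15.4 p [ 0.5167 -0.2256  0.0776] yaw 0.2548 w 0.0195 f [-1.1 -0.7  8.5] j [ 0.18  0.73  0.29  1.89 -0.35  0.57  0.95]
rows 10 shift [-0.     0.002 -0.   ] turn [0.002 0.001 0.723] dyaw -0.505
[0.1575777  0.45376487 0.22681382]
```

Emit:
apply_moves(motion=[[[0,0.002,0],[0,0,0.9],10],[[0,0.002,0],[0,0,0.9],10],[[0,0.002,0],[0,0,0.9],10],[[0,0.002,0],[0,0,0.9],10],[[0,0.002,0],[0,0,0.9],10],[[0,0.002,0],[0,0,0.9],10],[[0,0.002,0],[0,0,0.8],10],[[0,0,0],[0,0,0.7],10]])

```text
time: 16.4
ee_pos: [0.5176, -0.2255, 0.0776]
orientation: [0.782, 0.623, 0.001, 0.001]
ft_force: [-0.4, 0.5, 7.5]
grip_width: 0.0199
grip_force: 60.0
```

```bash
python3 -c "
from h import *
from rig import status
s=snap('wrist','w6')
screw([.5174,-.2257,.0776],-.25,10);print(status.sense()['wrist_torque'])"
```

```text
t 16.45 p [ 0.5176 -0.2256  0.0776] yaw -0.2281 w 0.0193 f [-0.8  0.8  8.6] j [ 0.1   0.75  0.42  1.89 -0.51  0.61  0.61]
rows 10 shift [-0.001 -0.001 -0.   ] turn [0.003 0.    0.031] dyaw -0.022
[0.17797363 0.30050412 0.10576667]
```

Emit:
apply_moves(motion=[[[0,0,0],[0,0,0.3],10],[[0,0,0],[0,0,0.3],10],[[0,0,0],[0,0,0.3],10],[[0,0,0],[0,0,0.3],10],[[0,0,0],[0,0,0.2],10],[[0,0,0],[0,0,0],10],[[0,0,0],[0,0,0],10],[[0,0,0],[0,0,0],10]])

```text
time: 17.45
ee_pos: [0.5177, -0.2256, 0.0776]
orientation: [0.81, 0.587, 0.0, 0.001]
ft_force: [-1.2, -0.6, 7.7]
grip_width: 0.0197
grip_force: 62.1
```

```bash
python3 -c "
from h import *
from rig import status
s=snap('wrist','w7')
cv2.imwrite('pics/w7b.png',cv2.resize(s['pixels'][80:380,120:400],None,fx=2,fy=2,interpolation=cv2.INTER_CUBIC))
screw([.5174,-.2257,.0776],-.25,10);print(status.sense()['wrist_torque'])"
```

```text
t 17.5 p [ 0.5177 -0.2257  0.0776] yaw -0.3164 w 0.0197 f [-2.   1.1  7.9] j [ 0.08  0.75  0.44  1.89 -0.53  0.61  0.55]
rows 10 shift [-0.    -0.001 -0.   ] turn [ 0.003  0.002 -0.095] dyaw 0.066
[-0.00681991  0.36261889  1.7326603 ]
```

View pics/w7b.png

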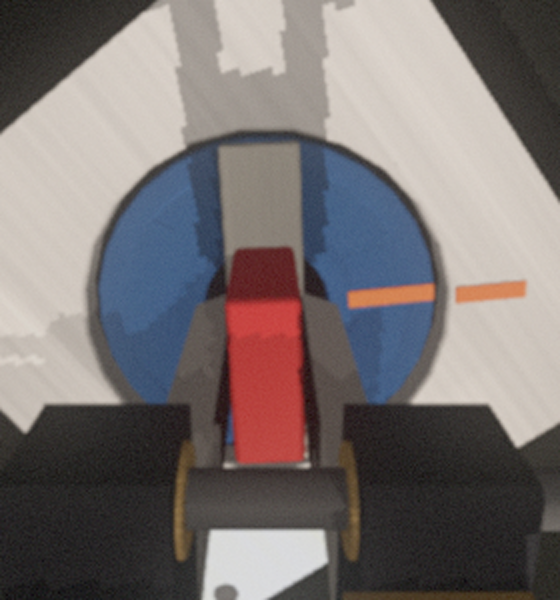

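The torque rose to 1.7 N m at the stop, and the two orange marks line up at (348–435,296) and (456–525,291). I'll relax the twist and lift out.

Emit:
apply_moves(motion=[[[0,0,0],[0,0,-0.5],10],[[0,0,0],[0,0,-0.5],10],[[0,0,0],[0,0,-0.3],10],[[0,0,0],[0,0,0],10],[[0,0,-0.1],[0,0,0],10],[[0,0,-0.2],[0,0,0],10],[[0,0,-0.3],[0,0,0],10],[[0,0,-0.4],[0,0,0],10]])

```text
time: 18.5
ee_pos: [0.5156, -0.2247, 0.1068]
orientation: [0.784, 0.62, -0.0, -0.001]
ft_force: [0.2, 1.0, -3.1]
grip_width: 0.0199
grip_force: 59.9
```

Emit:
apply_moves(motion=[[[0,0,-0.8],[0,0,0],10],[[0,0,-0.9],[0,0,0],10],[[0,0,-0.9],[0,0,0],10],[[0,0,-0.8],[0,0,0],10],[[0,0,-0.6],[0,0,0],10],[[0,0,0],[0,0,0],10],[[0,0,0],[0,0,0],10],[[0,0,0],[0,0,0],10]])

```text
time: 19.5
ee_pos: [0.5158, -0.2248, 0.2255]
orientation: [0.784, 0.62, -0.0, -0.001]
ft_force: [-0.6, 0.1, -2.9]
grip_width: 0.0195
grip_force: 59.9
```

```bash
python3 -c "
from h import *
s=snap('wrist','w8'); cv2.imwrite('pics/w8b.png',cv2.resize(s['pixels'],None,fx=1.5,fy=1.5,interpolation=cv2.INTER_CUBIC))
screw([.465,.237,.215],.275,24)"
```

```text
t 19.55 p [ 0.5159 -0.2249  0.2256] yaw -0.2324 w 0.0198 f [-0.1 -0.3 -3. ] j [-0.    0.56  0.57  1.77 -0.36  0.92  0.49]
rows 24 shift [ 0.649 -0.065  0.015] turn [-0.001 -0.    -0.303] dyaw 0.507
```

View pics/w8b.png

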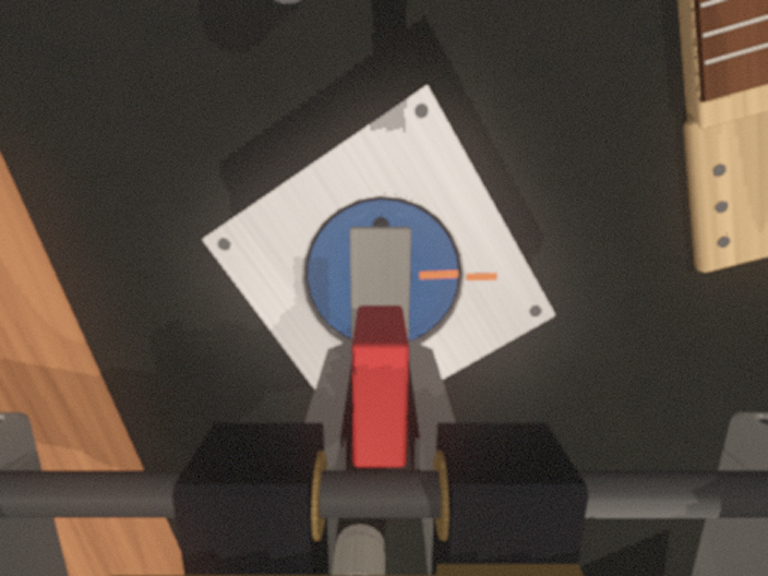

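The view confirms the ring and plate marks are collinear at (419–497,276) and the spanner is still held straight.

Emit:
apply_moves(motion=[[[0.649,-0.065,0],[0,0,-0.303],10],[[0.649,-0.065,0],[0,0,-0.303],10],[[0.649,-0.065,0],[0,0,-0.303],10],[[0.649,-0.065,0],[0,0,-0.303],10],[[0.649,-0.065,0],[0,0,-0.303],10],[[0.649,-0.065,0],[0,0,-0.303],10],[[0.649,-0.065,0],[0,0,-0.303],10],[[0.649,-0.065,0],[0,0,-0.303],10]])

```text
time: 20.55
ee_pos: [0.5256, -0.0679, 0.2264]
orientation: [0.729, 0.685, 0.0, -0.0]
ft_force: [0.5, -0.4, -3.4]
grip_width: 0.02
grip_force: 59.9
```

Emit:
apply_moves(motion=[[[0.649,-0.065,0],[0,0,-0.303],10],[[0.649,-0.065,0],[0,0,-0.303],10],[[0.649,-0.065,0],[0,0,-0.303],10],[[0.649,-0.065,0],[0,0,-0.303],10],[[0.649,-0.065,0],[0,0,-0.303],10],[[0.649,-0.065,0],[0,0,-0.303],10],[[0.649,-0.065,0],[0,0,-0.303],10],[[0.649,-0.065,0],[0,0,-0.303],10]])

```text
time: 21.55
ee_pos: [0.5081, 0.0876, 0.2264]
orientation: [0.668, 0.744, 0.0, 0.0]
ft_force: [0.4, -0.6, -3.8]
grip_width: 0.0198
grip_force: 59.9
```

Emit:
apply_moves(motion=[[[0.649,-0.065,0],[0,0,-0.303],10],[[0.649,-0.065,0],[0,0,-0.303],10],[[0.649,-0.065,0],[0,0,-0.303],10],[[0.649,-0.065,0],[0,0,-0.303],10],[[0.649,-0.065,0],[0,0,-0.303],10],[[0.649,-0.065,0],[0,0,-0.303],10],[[0.4,-0.065,0],[0,0,-0.303],10],[[0,0,0],[0,0,0],10]])

```text
time: 22.55
ee_pos: [0.4731, 0.2119, 0.2263]
orientation: [0.611, 0.792, -0.0, -0.0]
ft_force: [0.2, -0.5, -3.5]
grip_width: 0.0198
grip_force: 59.9
```

```bash
python3 -c "
from h import *
s=load('w8'); a=plane(s,(419/1.5,275/1.5),.045);b=plane(s,(458/1.5,275/1.5),.045);c=plane(s,(466/1.5,277/1.5),.05);d=plane(s,(497/1.5,276/1.5),.05)
C=np.array([.517,-.2272,0]);print([np.arctan2(*(p-C)[[1,0]]).round(3) for p in(a,b,c,d)])
screw([.465,.2385,.10],.275,16)"
```

```text
[np.float64(-0.192), np.float64(-0.213), np.float64(-0.22), np.float64(-0.215)]
t 22.55 p [0.4731 0.2119 0.2263] yaw 0.2564 w 0.0198 f [ 0.2 -0.5 -3.5] j [-0.78  0.47  0.45  1.89 -0.26  0.85  0.06]
rows 16 shift [ 0.058 -0.002  0.263] turn [-0.    -0.    -0.017] dyaw 0.019
```

Emit:
apply_moves(motion=[[[0.116,-0.004,0.4],[0,0,-0.034],10],[[0.116,-0.004,0.45],[0,0,-0.034],10],[[0.116,-0.004,0.55],[0,0,-0.034],10],[[0.116,-0.004,0.55],[0,0,-0.034],10],[[0.116,-0.004,0.55],[0,0,-0.034],10],[[0.116,-0.004,0.55],[0,0,-0.034],10],[[0.116,-0.004,0.55],[0,0,-0.034],10],[[0.116,-0.004,0.5],[0,0,-0.034],10]])

```text
time: 23.55
ee_pos: [0.4653, 0.2376, 0.1022]
orientation: [0.604, 0.797, -0.0, -0.0]
ft_force: [-0.2, -0.0, -2.7]
grip_width: 0.0197
grip_force: 59.9
```

Emit:
apply_moves(motion=[[[0,0,0.1],[0,0,0],10],[[0,0,0],[0,0,0],10],[[0,0,0],[0,0,0],10],[[0,0,0.1],[0,0,0],10],[[0,0,0.1],[0,0,0],10],[[0,0,0],[0,0,0],10],[[0,0,0],[0,0,0],10],[[0,0,0],[0,0,0],10]])

```text
time: 24.55
ee_pos: [0.4655, 0.2376, 0.0945]
orientation: [0.604, 0.797, 0.0, 0.0]
ft_force: [0.4, 0.5, -2.7]
grip_width: 0.0195
grip_force: 59.9
```

```bash
python3 -c "
from h import *
screw([.465,.2385,.064],.275,8)"
```

```text
t 24.55 p [0.4655 0.2376 0.0945] yaw 0.2733 w 0.0195 f [ 0.4  0.5 -2.7] j [-0.74  0.66  0.32  1.99 -0.39  0.54  0.13]
rows 8 shift [ 0.004 -0.001  0.127] turn [ 0.    -0.    -0.003] dyaw 0.002
```

Emit:
apply_moves(motion=[[[0.01,-0.005,0.15],[0,0,0],10],[[0.01,-0.005,0.15],[0,0,0],10],[[0.01,0,0.15],[0,0,0],10],[[0,0,0.15],[0,0,0],10],[[0,0,0.15],[0,0,0],10],[[0,0,0.15],[0,0,0],10],[[0,0,0.1],[0,0,0],10],[[0,0,0],[0,0,0],10]])

```text
time: 25.55
ee_pos: [0.465, 0.2383, 0.0646]
orientation: [0.604, 0.797, 0.0, -0.0]
ft_force: [-0.7, -0.1, 1.1]
grip_width: 0.0197
grip_force: 59.9
```

```bash
python3 -c "
from h import *
screw([.465,.2385,.0637],.275,8)"
```

```text
t 25.55 p [0.465  0.2383 0.0646] yaw 0.2731 w 0.0197 f [-0.7 -0.1  1.1] j [-0.72  0.71  0.29  2.01 -0.41  0.48  0.15]
rows 8 shift [0.001 0.    0.004] turn [ 0.    -0.    -0.003] dyaw 0.002
```

Emit:
apply_moves(motion=[[[0,0,0.01],[0,0,0],24],[[0,0,0],[0,0,0],34],[[0,0,0],[0,0,0],44],[[0,0,0],[0,0,0],50],[[0,0,-0.2],[0,0,0],50],[[0,0,-0.5],[0,0,0],50],[[0,0,-0.8],[0,0,0],50],[[0,0,-1],[0,0,0],50]], grip_force=20)

```text
time: 26.55
ee_pos: [0.4648, 0.2382, 0.1406]
orientation: [0.604, 0.797, -0.0, -0.0]
ft_force: [0.1, -0.1, 0.6]
grip_width: 0.0499
grip_force: 0.0
```

Emit:
apply_moves(motion=[[[0,0,-1],[0,0,0],50],[[0,0,-1],[0,0,0],50],[[0,0,-1],[0,0,0],60],[[-0.4,0,-0.5],[0,0,0],70],[[-1,0,0],[0,0,0],80],[[-1,0,0],[0,0,0],90],[[-1,0,0],[0,0,0],90],[[-1,0,0],[0,0,0],90]])

```text
time: 27.55
ee_pos: [0.5004, 0.1092, 0.2442]
orientation: [0.605, 0.797, -0.0, -0.0]
ft_force: [0.6, 1.2, -0.2]
grip_width: 0.0897
grip_force: 0.0
```

Emit:
apply_moves(motion=[[[-1,0,0],[0,0,0],90],[[-1,-0.4,0],[0,0,0],90],[[-1,-0.4,0],[0,0,0],90],[[-1,-0.4,0],[0,0,0],90],[[-1,-0.4,0],[0,0,0],90],[[-0.6,-0.4,0],[0,0,0],90],[[0,0,0],[0,0,0],90],[[0,0,0],[0,0,0],90]])

```text
time: 28.55
ee_pos: [0.4881, -0.066, 0.2441]
orientation: [0.604, 0.797, 0.0, -0.0]
ft_force: [0.5, -0.3, -0.0]
grip_width: 0.0898
grip_force: 0.0
```

```bash
python3 -c "
from h import *
s=snap('wrist','w9'); cv2.imwrite('pics/w9b.png',cv2.resize(s['pixels'],None,fx=1.5,fy=1.5,interpolation=cv2.INTER_CUBIC))
screw([.497,.012,.2],.275,8)"
```

```text
t 28.6 p [ 0.4883 -0.0657  0.2441] yaw 0.2747 w 0.0899 f [ 0.4  0.  -0.6] j [-0.27  0.41  0.49  1.93 -0.25  0.86  0.62]
rows 8 shift [0.302 0.123 0.184] turn [ 0.    -0.001 -0.001] dyaw 0.0
```

View pics/w9b.png

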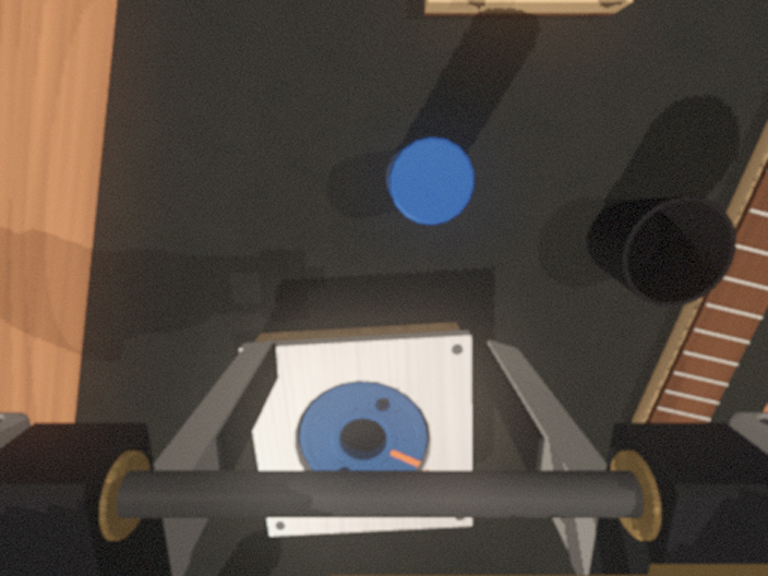

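The canister lid is at (432,181), radius about 43 px in the 1.5x view. The pot, at (678,250), is well clear of the approach.

```bash
python3 - <<'E'
from h import *
from scipy.optimize import least_squares
def blob(s,box):
    h=cv2.cvtColor(s['pixels'],cv2.COLOR_BGR2HSV).astype(int);m=((h[...,0]>100)&(h[...,0]<125)&(h[...,1]>110)&(h[...,2]>90)).astype(np.uint8)
    k=np.zeros_like(m);x0,y0,x1,y1=box;k[y0:y1,x0:x1]=1;m&=k
    c=max(cv2.findContours(m,0,1)[0],key=cv2.contourArea).reshape(-1,2).astype(float);return c
s=load('w9');T=pickle.load(open("snap0.pkl","rb"))["top"]
c=blob(s,(240,70,340,170));e=cv2.fitEllipse(c.astype(np.float32));print(e)
for z in(.11,.12,.13):
    P=np.array([plane(s,p,z)[:2] for p in c]);f=least_squares(lambda v:np.hypot(*(P-v[:2]).T)-v[2],[*P.mean(0),.03]).x;print(z,f.round(4),)
ct=blob(T,(245,200,275,235));et=cv2.fitEllipse(ct.astype(np.float32));print(et,plane(T,et[0],.12))
print(tri([(s,e[0]),(T,(380/4+165,147/4+180))]),tri([(s,e[0]),(T,et[0])]))
E
```

```text
((287.28131103515625, 120.19963836669922), (56.10686111450195, 58.723628997802734), 25.776817321777344)
0.11 [0.5002 0.0126 0.0273]
0.12 [0.4991 0.0127 0.0263]
0.13 [0.4979 0.0127 0.0254]
((259.5414733886719, 216.86367797851562), (13.505708694458008, 14.234932899475098), 10.862855911254883) [0.49947625 0.01362447 0.12      ]
(array([0.49599386, 0.01252634, 0.1463387 ]), np.float64(0.0007890291924167859)) (array([0.49636511, 0.01338615, 0.14175971]), np.float64(8.013185372909786e-05))
```

```bash
python3 -c "
from h import *
screw([.499,.0128,.092],.275,6)"
```

```text
t 28.6 p [ 0.4883 -0.0657  0.2441] yaw 0.2747 w 0.0899 f [ 0.4  0.  -0.6] j [-0.27  0.41  0.49  1.93 -0.25  0.86  0.62]
rows 6 shift [0.403 0.176 0.845] turn [ 0.    -0.001 -0.001] dyaw 0.0
```

Emit:
apply_moves(motion=[[[0.6,0.26,0],[0,0,0],90],[[0.6,0.26,0],[0,0,0],90],[[0.6,0.26,0],[0,0,0],90],[[0.6,0.27,0],[0,0,0],90],[[0,0,0.4],[0,0,0],90],[[0,0,0.4],[0,0,0],90],[[0,0,0.5],[0,0,0],90],[[0,0,0.4],[0,0,0],90]])

```text
time: 29.6
ee_pos: [0.4985, 0.0104, 0.1918]
orientation: [0.605, 0.796, -0.001, -0.0]
ft_force: [-0.2, 0.1, -0.2]
grip_width: 0.0903
grip_force: 0.0
```

```bash
python3 -c "
from h import *
screw([.499,.0128,.092],.275,6)"
```

```text
t 29.6 p [0.4985 0.0104 0.1918] yaw 0.272 w 0.0903 f [-0.2  0.1 -0.2] j [-0.38  0.49  0.44  1.97 -0.3   0.74  0.51]
rows 6 shift [0.012 0.007 0.554] turn [-0.003  0.    -0.007] dyaw 0.003
```

Emit:
apply_moves(motion=[[[0.03,0.02,0.4],[0,0,0],90],[[0.03,0.02,0.5],[0,0,0],90],[[0,0,0.5],[0,0,0],90],[[0,0,0.5],[0,0,0],90],[[0,0,0.5],[0,0,0],90],[[0,0,0.5],[0,0,0],90],[[0,0,0.4],[0,0,0],80],[[0,0,0],[0,0,0],70]])

```text
time: 30.6
ee_pos: [0.4991, 0.0131, 0.0932]
orientation: [0.604, 0.797, -0.001, -0.001]
ft_force: [0.0, -0.1, 0.6]
grip_width: 0.0731
grip_force: 0.0
```

Emit:
apply_moves(motion=[[[0,0,0],[0,0,0],64],[[0,0,0],[0,0,0],60],[[0,0,0],[0,0,0],57],[[0,0,0],[0,0,0],55],[[0,0,0],[0,0,0],53],[[0,0,0],[0,0,0],50],[[0,0,0],[0,0,0],48],[[0,0,0],[0,0,0],46]], grip_force=30)

```text
time: 31.6
ee_pos: [0.4997, 0.0132, 0.0943]
orientation: [0.604, 0.797, 0.0, -0.0]
ft_force: [-0.3, 0.8, 5.0]
grip_width: 0.0534
grip_force: 30.0
```

Emit:
apply_moves(motion=[[[0,0,0],[0,0,0],40],[[0,0,-0.1],[0,0,0],40],[[0,0,-0.2],[0,0,0],40],[[0,0,-0.3],[0,0,0],40],[[0,0,-0.5],[0,0,0],40],[[0,0,-0.7],[0,0,0],40],[[0,0,-0.7],[0,0,0],40],[[0,0,-0.7],[0,0,0],40]])

```text
time: 32.6
ee_pos: [0.4997, 0.0132, 0.1917]
orientation: [0.604, 0.797, 0.0, 0.0]
ft_force: [-0.0, -0.3, -2.8]
grip_width: 0.0535
grip_force: 30.0
```

```bash
python3 -c "
from h import *
s=snap('wrist','w10'); cv2.imwrite('pics/w10b.png',cv2.resize(s['pixels'],None,fx=1.5,fy=1.5))
screw([.5371,.2575,.20],.275,16)"
```

```text
t 32.65 p [0.5013 0.013  0.194 ] yaw 0.2729 w 0.0539 f [ 0.6 -0.3 -1.8] j [-0.39  0.49  0.45  1.97 -0.31  0.74  0.51]
rows 16 shift [ 0.47   0.21  -0.012] turn [ 0.004  0.001 -0.002] dyaw 0.002
```

Emit:
apply_moves(motion=[[[0.3,0.15,-0.1],[0,0,0],40],[[0.47,0.21,0],[0,0,0],40],[[0.47,0.21,0],[0,0,0],40],[[0.47,0.21,0],[0,0,0],40],[[0.47,0.21,0],[0,0,0],40],[[0.47,0.21,0],[0,0,0],40],[[0.47,0.21,0],[0,0,0],40],[[0.47,0.21,0],[0,0,0],40]])

```text
time: 33.65
ee_pos: [0.5176, 0.131, 0.1931]
orientation: [0.604, 0.797, -0.0, 0.0]
ft_force: [-0.6, -0.8, -2.9]
grip_width: 0.0536
grip_force: 30.0
```

Emit:
apply_moves(motion=[[[0.47,0.21,0],[0,0,0],40],[[0.47,0.21,0],[0,0,0],40],[[0.47,0.21,0],[0,0,0],40],[[0.47,0.21,0],[0,0,0],40],[[0.47,0.21,0],[0,0,0],40],[[0.47,0.21,0],[0,0,0],40],[[0.47,0.21,0],[0,0,0],40],[[0.3,0.15,0],[0,0,0],40]])

```text
time: 34.65
ee_pos: [0.5352, 0.2481, 0.193]
orientation: [0.604, 0.797, 0.0, -0.0]
ft_force: [-0.5, -0.9, -2.1]
grip_width: 0.0534
grip_force: 30.0
```

Emit:
apply_moves(motion=[[[0.3,0.1,0],[0,0,0],40],[[0,0,0],[0,0,0],40],[[0,0,0],[0,0,0],40],[[0,0,0],[0,0,0],40],[[0,0,0],[0,0,0],40],[[0,0,0],[0,0,0],40],[[0,0,0],[0,0,0],40],[[0,0,0],[0,0,0],40]])

```text
time: 35.65
ee_pos: [0.5356, 0.2563, 0.1931]
orientation: [0.604, 0.797, -0.0, -0.0]
ft_force: [1.0, -0.4, -3.3]
grip_width: 0.0533
grip_force: 30.0
```

```bash
python3 -c "
from h import *
s=snap('wrist','w11'); cv2.imwrite('pics/w11b.png',cv2.resize(s['pixels'],None,fx=1.5,fy=1.5))
screw([.5371,.2575,.105],.275,8)"
```

```text
t 35.7 p [0.5356 0.2563 0.1931] yaw 0.2733 w 0.0535 f [-0.7 -0.7 -2.5] j [-0.77  0.62  0.45  1.72 -0.33  0.88  0.09]
rows 8 shift [0.003 0.007 0.367] turn [-0.    -0.    -0.003] dyaw 0.002
```

View pics/w11b.png

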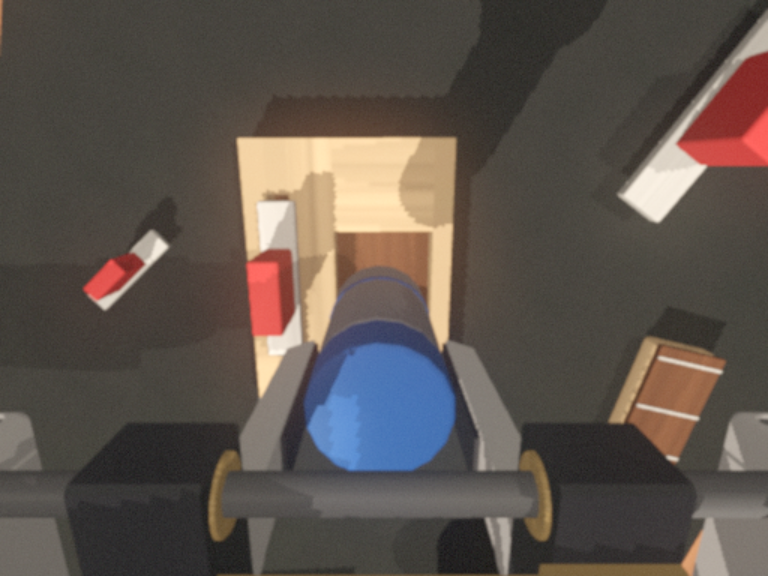

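The spanner lies flat in the slot (258–298,200–355). The canister hangs upright over the pocket, whose edges are at (335–430,233). Next I'll lower it.

Emit:
apply_moves(motion=[[[0.02,0.05,0.3],[0,0,0],40],[[0,0,0.4],[0,0,0],40],[[0,0,0.4],[0,0,0],40],[[0,0,0.4],[0,0,0],40],[[0,0,0.4],[0,0,0],40],[[0,0,0.4],[0,0,0],40],[[0,0,0.3],[0,0,0],40],[[0,0,0.2],[0,0,0],40]])

```text
time: 36.7
ee_pos: [0.5368, 0.2572, 0.1085]
orientation: [0.604, 0.797, -0.0, -0.0]
ft_force: [-0.2, -0.1, -3.7]
grip_width: 0.0539
grip_force: 30.0
```

Emit:
apply_moves(motion=[[[0,0,0.08],[0,0,0],40],[[0,0,0.05],[0,0,0],40],[[0,0,0.04],[0,0,0],40],[[0,0,0.03],[0,0,0],40],[[0,0,0.02],[0,0,0],40],[[0,0,0],[0,0,0],40],[[0,0,0],[0,0,0],40],[[0,0,0],[0,0,0],40]])

```text
time: 37.7
ee_pos: [0.5369, 0.2573, 0.1026]
orientation: [0.604, 0.797, 0.0, -0.0]
ft_force: [-0.2, -0.3, -2.7]
grip_width: 0.0535
grip_force: 30.0
```

Not yet in contact, so I'll lower a few more millimetres.

Emit:
apply_moves(motion=[[[0,0,0.02],[0,0,0],40],[[0,0,0.02],[0,0,0],40],[[0,0,0.02],[0,0,0],40],[[0,0,0.02],[0,0,0],40],[[0,0,0],[0,0,0],40],[[0,0,0],[0,0,0],40],[[0,0,0],[0,0,0],40],[[0,0,0],[0,0,0],40]])

```text
time: 38.7
ee_pos: [0.537, 0.2573, 0.1023]
orientation: [0.604, 0.797, 0.001, -0.0]
ft_force: [-5.0, -2.0, 14.8]
grip_width: 0.0538
grip_force: 30.0
```

Contact came at z 0.1023, as predicted. I'll ease the pressure, open slowly, and retreat.

Emit:
apply_moves(motion=[[[0,0,-0.06],[0,0,0],40],[[0,0,0],[0,0,0],40],[[0,0,0],[0,0,0],52],[[0,0,0],[0,0,0],56],[[0,0,0],[0,0,0],60],[[0,0,0],[0,0,0],64],[[0,0,0],[0,0,0],68],[[0,0,0],[0,0,0],70]])

```text
time: 39.7
ee_pos: [0.5369, 0.2572, 0.1018]
orientation: [0.604, 0.797, -0.0, -0.0]
ft_force: [-0.2, -0.3, -0.4]
grip_width: 0.0699
grip_force: 0.0
```

Emit:
apply_moves(motion=[[[0,0,-0.2],[0,0,0],70],[[0,0,-0.4],[0,0,0],70],[[0,0,-0.7],[0,0,0],70],[[0,0,-0.9],[0,0,0],70],[[0,0,-0.9],[0,0,0],70],[[-0.4,0,-0.9],[0,0,0],70],[[-0.9,0,-0.5],[0,0,0],70],[[-0.9,0,0],[0,0,0],70]])

```text
time: 40.7
ee_pos: [0.5559, 0.1933, 0.2395]
orientation: [0.604, 0.797, 0.002, 0.001]
ft_force: [0.3, 0.2, -0.3]
grip_width: 0.0699
grip_force: 0.0
```

Emit:
apply_moves(motion=[[[-0.9,0,0],[0,0,0],70],[[0,0,0],[0,0,0],70],[[0,0,0],[0,0,0],70],[[0,0,0],[0,0,0],70],[[0,0,0],[0,0,0],70],[[0,0,0],[0,0,0],70],[[0,0,0],[0,0,0],70],[[0,0,0],[0,0,0],70]])

```text
time: 41.7
ee_pos: [0.562, 0.1677, 0.2369]
orientation: [0.604, 0.797, -0.0, -0.0]
ft_force: [-0.8, -0.1, -0.2]
grip_width: 0.0698
grip_force: 0.0
```

```bash
python3 -c "
from h import *
s=snap('wrist','w12'); t=snap('top','t12')
a=s['pixels'];b=cv2.resize(t['pixels'][110:290,100:420],(512,288))
cv2.imwrite('pics/fin.png',np.vstack([cv2.resize(a,(384,288)),cv2.resize(b,(384,216))]))
screw([.5371,.2575,.105],.275,8)"
```

```text
t 41.8 p [0.562  0.1677 0.2369] yaw 0.2732 w 0.07 f [ 0.4 -0.3 -0.1] j [-0.64  0.56  0.47  1.69 -0.3   0.96  0.22]
rows 8 shift [0.388 0.001 0.55 ] turn [-0.     0.    -0.003] dyaw 0.002
```

View pics/fin.png

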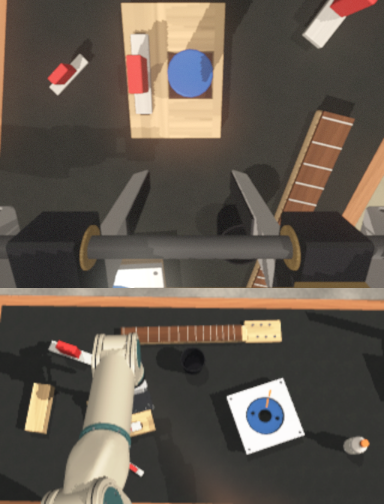

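The canister stands upright in the pocket at (190,72) and the spanner is flat in the slot at (140,72). The ring marks are aligned, and the neck, pot, bottle and block are where they started.

```bash
python3 -c "
from rig import order
print(order.close_job())"
```

```text
the job is handed in; nothing more can be done
None
```

I handed the job in at about 42 s: the ring is turned to its stop with the orange marks lined up, the spanner is back flat in its slot, and the canister then went upright into the pocket; the neck, pot, bottle and block look unmoved.

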